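Take the red-capped spray can out of the leaning divided carton

ROBOT

A 6-joint arm with a two-finger parallel gripper is mounted at the origin on a cart in front of the work surface, level with it; the furniture and walls round the work are solid. World frame = base frame: x ahead of the robot, y to its left, z up, the work surface at z = 0. Lengths are in m, angles in rad, forces in N, time in s.
With the tool pointing down it reaches from about 0.225 to 0.875 m from the base axis. Payload 3.4 kg.
Tool frame: the origin (TCP) lies on the centre line of the jaws, within the pads' length; the fingertips stand 11 mm ahead of it and the grasp point (between the pads) lies 8 mm behind it; z points along the fingers, y is the line along which they close (so a half turn about z gives the same grasp; the last joint's range is limited). The gripper opens to 85 mm and grips with 20 to 120 N. Pads are 22 mm wide; open, the fingers measure 114 mm over their backs; the gripper's body (76 mm by 85 mm) begins 54 mm behind the grasp point. The pads swing forward as they close: fully open they stand 13 mm farther back than shut.
Start: joints at [1.204, 0.276, 1.505, -0, 1.361, -0.121], TCP at [0.14, 0.558, 0.242] pointing down, gripper open.
Joint ranges: [-2.89, 2.89], [-0.75, 2.08], [0.22, 2.7], [-1.18, 4.32], [0.11, 2.71], [-2.7, 2.7]. Speed limits (rad/s): [2.57, 2.57, 3.14, 3.14, 3.14, 3.14].

INTERFACE

Orientations are given as a unit quaternion [w, x, y, z].
In Python, from rig import manip, eyes, job gives the robot as it stands.
- The arm moves only by the tool drive_tool, never from a script. Its argument "rows" is a list of rows, each a list of 3 entries, a list of its own where there are three numbers: the turn, a rotation vector about the world's x, y, z in rad, then the shift along the world's x, y, z in cm, then the finger opening in cm, from 0 to 8.54. A call has 1 to 8 rows; each row shifts and turns the commanded pose from where the row before left it; what a row does not reach is not made up. A row lasts 1/8 s, in which the tool goes at most 62.5 mm and 10.7 degrees, less where a joint would pass 70% of its speed; a pose out of reach is approached as far as the arm can. A call is refused whole if a number of a shift passes 6.25 or a number of a turn 0.188, either way. A call with a gripper value outside its range is refused whole. The fingers move at their own pace and stop on an object; "force" is the grip in N (left out, the last holds). Time passes only in rows, so rows that do not move let the fingers close. It gives the time, the measured TCP pose, the force, the opening and the grip force at its end, in the units of the state.
- manip.get_state(): the state, without advancing time (a new reading comes with each control period).
- eyes.get_image(name): name is "scene" or "side" or "wrist"; returns the picture (420x560x3 uint8, red, green, blue); there is no depth.
- eyes.get_calibration(name): a dict with "camera_matrix" (3x3 intrinsics, pixels), "view" (4x4, takes a point from world to camera coordinates). Camera axes: x right, y up, looking along -z (the intrinsics and any distortion apply to the point x, -y, -z); pixel columns grow to the right and rows downward; lengths in m; the calibration is good to about 2 mm. A picture is of the moment at which its call begins: read the wrist's pose just before it. get_calibration takes no time and is no camera call; for the wrist camera it gives the pose at the moment of the call.
- job.sign_off(): hands the job in; it is judged then, once.
The state is a dict: "clock": time; "qpos": joint angles; "qd": joint speeds; "effort": joint torques, N m; "position": TCP position; "ee_rot": TCP orientation; "contact_force": force on the tool from outside, world axes, zero at the start; "moment": the same for the moment, N m; "width": finger opening in m; "gripper_force": force on a finger pad.
Only numpy, scipy, OpenCV 4.12 (cv2) and the standard library are available. Lean on these libraries where they do the work, as an engineer would, in place of code of your own. Each camera call takes 0.05 s, during which the arm holds its last target. There are 200 camera calls.

TASK

Push the cardboard flap of the leaning carton well back so that it stays out of the way behind the mouth, then reach in at the carton's angle, draw the red-capped spray can out past the dividers, and stand it upright in the empty bay of the dark tray; set it down, do not drop it. Leave the other two cans in their cells and the circuit board in its place, and leave the flap open.

Things in the scene. Friction and masses are not known exactly. Their poses are not given: they have to be found in the camera images.
- carton: Deep brown cardboard carton, fixed on a steel stand that leans it 25 degrees (0.436 rad) toward the robot; it never moves. Outside 134 (x) x 182 (y) x 150 (z) mm, walls and floor 4 mm. Origin: centre of its underside; z runs along the cells and out of the mouth (rim at z = 150, lower front wall 112), y along the row of cells, x from front wall to back wall.
- cell_mid (a point): Middle of the carton floor, inside (z = 4), axes as the carton's. Two dividers, 3 mm thick, at carton y = -29.5 and +29.5 with their tops at z = 120, make three cells in a row, centres at y = -59, 0, +59 mm, each 56 wide in y and 126 in x, inside.
- foam_top (a point): Middle of the top of a grey foam block along the inside of the front wall: 32 mm thick (carton x -63 to -31), top at z = 84. The cans lean back against it. Above it there are 32 mm free between front wall and can; behind the can 60 mm.
- flap (a joint): Hinge of the cardboard flap on the back rim, rad. 0 = shut over the mouth; grows as the flap swings up and backward; 1.57 = along the carton's z; stop at 2.5. Starts at 1.0 to 1.4, leaning over the mouth in a gripper's way. Stiff crease (0.05 N m, under 1 N at the edge): it stays where it is left. Well back means past 1.9.
- flap_edge (a point): Middle of the free edge of the flap. The flap is 95 mm from hinge to edge, 182 mm wide, 3 mm thick. Push its inner side, which faces the front of the carton, near the free edge.
- flap_hinge (a point): Middle of the flap's hinge line, at the top of the back wall: carton x = 67, y = 0, z = 150 mm. The hinge line runs along the carton's y. Axes as the carton's.
- can_red_center (a point): Slim spray can with red cap and red band, diameter 34 mm (cap 32), 140 long, 0.08 to 0.17 kg. Point on its axis, 70 from foot and top; z from foot to cap. Starts in any one of the cells, parallel to the carton's z, foot on its floor, within 6 mm of the cell's middle in y, top 6 mm below the rim (z = 150). Grip it across the carton's x, about 40 mm above this point.
- can_blue_center (a point): The like can with blue cap, in another cell; stays there. Point at its centre.
- can_yellow_center (a point): The like can with yellow cap, in another cell; stays there. Point at its centre.
- tray: Low dark tray 110 (x) x 190 (y) x 14 (z) mm, floor and walls 4 mm, a wall across the middle makes two bays. It does not move. Origin: centre of its underside. The bay on its +y side is empty, with a black rubber inlay; the other holds the board.
- bay (a point): Centre of the empty bay, on its floor, 4 mm above the worktop. The bay is 102 (x) x 89 (y) mm inside, walls 10 mm high above the floor. Axes as the tray's.
- test_pcb: Green circuit board 50 x 66 x 10 mm, loose in the other bay; bystander. Origin at the centre of its underside.

How it is judged:
By the outcome, as a careful person would: the job done as asked, in the order asked, and still so for the second after the job is handed in, with the robot touching nothing.
It also fails if it takes over 51 s, if anything falls off the work surface, if the arm or the gripper's body presses on something with over 40 N, if the wrist force passes 120 N, or if a joint passes its speed limit or range.

## Working session

There is one attempt and no reset: what is moved stays moved. The work goes in short steps, Python scripts to look and compute and a tool call to move; the robot and the scene stay as the last step left them, time stands still between calls to the robot, and variables do not carry over. Pictures are saved under pics/ and viewed, at most 10 in all, crops included, and the job is handed in when it is done.

Besides the shell and the picture viewer there is one more tool, called after "Emit:" by a JSON object that holds its "op" and its "data", one argument or row to a line. drive_tool: Moves the arm, as the interface text tells. Its arguments: {"type":"object","properties":{"rows":{"type":"array"},"force":{"type":"number"}},"required":["rows"]}

```bash
ls; mkdir -p pics; python3 - <<'E'
from rig import manip, eyes, job
import cv2, numpy as np
print(manip.get_state())
for n in("scene","side","wrist"):
    c=eyes.get_calibration(n); np.set_printoptions(precision=4,suppress=True)
    print(n,{k:np.array(v).tolist() if not isinstance(v,np.ndarray) else v for k,v in c.items()})
    im=eyes.get_image(n); cv2.imwrite(f"pics/{n}0.png",im[:,:,::-1])
E
```

```text
pics
{'clock': 0.0, 'qpos': array([ 1.20400572e+00,  2.76631113e-01,  1.50613365e+00, -6.22372684e-06,
        1.36070514e+00, -1.21016950e-01]), 'qd': array([-0.00063986,  0.00075676,  0.00250462,  0.00099894,  0.00046518,
       -0.00048463]), 'effort': array([ 1.08308781e-03, -4.16769898e+01, -2.45806789e+01, -1.29786267e-04,
        1.08304448e-02, -9.92970655e-06]), 'position': array([0.13973495, 0.55723969, 0.24141889]), 'ee_rot': array([-2.23718835e-04,  1.22577074e-01,  9.92458553e-01, -9.11581095e-04]), 'contact_force': array([ 0.06868198, -0.04930705, -0.26512693]), 'moment': array([ 0.01642877, -0.04028664, -0.01164195]), 'gripper_force': 0.0, 'width': 0.08557292081642913}
scene {'camera_matrix': array([[485.1031,   0.    , 282.0542],
       [  0.    , 485.1031, 212.3076],
       [  0.    ,   0.    ,   1.    ]]), 'view': array([[ 0.4487, -0.8936,  0.0154, -0.2272],
       [ 0.5827,  0.3056,  0.753 , -0.4085],
       [-0.6776, -0.3289,  0.6578, -1.0018],
       [ 0.    ,  0.    ,  0.    ,  1.    ]])}
side {'camera_matrix': array([[418.3483,   0.    , 283.9711],
       [  0.    , 418.3483, 214.4501],
       [  0.    ,   0.    ,   1.    ]]), 'view': array([[ 0.974 , -0.2253,  0.0251, -0.5101],
       [ 0.1018,  0.5338,  0.8395, -0.1687],
       [-0.2025, -0.8151,  0.5428, -1.1377],
       [ 0.    ,  0.    ,  0.    ,  1.    ]])}
wrist {'camera_matrix': array([[305.9852,   0.    , 284.7066],
       [  0.    , 305.9852, 207.1517],
       [  0.    ,   0.    ,   1.    ]]), 'view': array([[ 0.2432,  0.97  , -0.0032, -0.5737],
       [-0.9172,  0.2289, -0.3262,  0.0416],
       [-0.3157,  0.0823,  0.9453, -0.3831],
       [ 0.    ,  0.    ,  0.    ,  1.    ]])}
```

View pics/scene0.png

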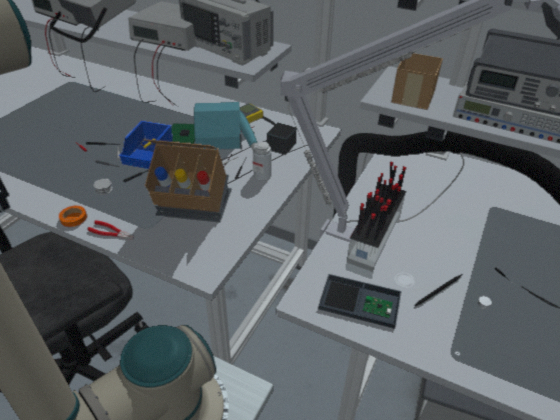

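View pics/side0.png

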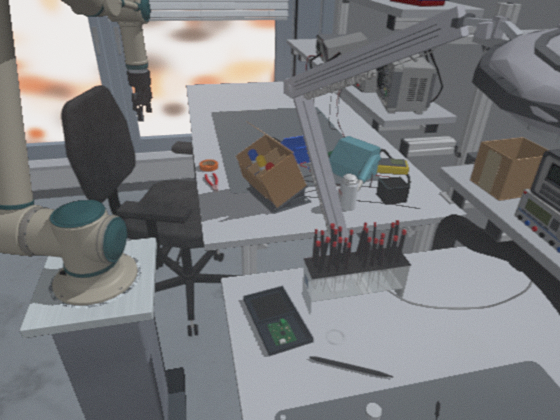

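View pics/wrist0.png

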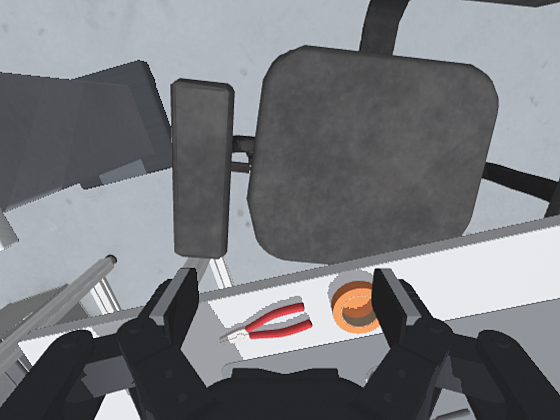

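The scene view shows the carton at about (187,178) with blue (162,175), yellow (182,178) and red (203,179) caps. The tray is at (360,300), with the empty bay on its left side. A desk lamp stands between the two tables. In the side view the carton is at (270,170) and the tray at (278,320). The wrist camera sees only the chair and pliers. I'll enlarge both views.

```bash
cat > h.py <<'E'
import cv2, numpy as np
from rig import manip, eyes
np.set_printoptions(precision=4,suppress=True)
def ray(cal,uv):
    K,V=np.array(cal["camera_matrix"]),np.array(cal["view"])
    d=np.linalg.inv(K)@np.array([uv[0],uv[1],1.]); d=np.array([d[0],-d[1],-d[2]])
    R,t=V[:3,:3],V[:3,3]; return -R.T@t, R.T@d/np.linalg.norm(d)
def proj(cal,P):
    K,V=np.array(cal["camera_matrix"]),np.array(cal["view"])
    p=(V[:3,:3]@np.atleast_2d(P).T).T+V[:3,3]; p=p*[1,-1,-1]; q=(K@p.T).T; return q[:,:2]/q[:,2:]
def plane(cal,uv,z):
    o,d=ray(cal,uv); return o+d*(z-o[2])/d[2]
def tri(*cu):
    A=np.zeros((3,3));b=np.zeros(3); L=[ray(c,u) for c,u in cu]
    for o,d in L: M=np.eye(3)-np.outer(d,d);A+=M;b+=M@o
    x=np.linalg.solve(A,b); return x,max(np.linalg.norm((np.eye(3)-np.outer(d,d))@(x-o)) for o,d in L)
E
python3 - <<'E'
from h import *
for n,(a,b) in {"scene":((135,125),(315,265)),"side":((220,110),(240,275))}.items():
    im=cv2.imread(f"pics/{n}0.png"); c=[]
    for (x,y,w,h) in ([(135,130,100,90),(310,265,100,70)] if n=="scene" else [(225,120,90,95),(235,280,85,80)]):
        c.append(cv2.resize(im[y:y+h,x:x+w],(400,300),interpolation=cv2.INTER_CUBIC) if 0 else cv2.copyMakeBorder(cv2.resize(im[y:y+h,x:x+w],None,fx=4,fy=4,interpolation=cv2.INTER_CUBIC),0,400-h*4,0,400-w*4,cv2.BORDER_CONSTANT))
    cv2.imwrite(f"pics/{n}0c.png",np.hstack(c))
E
```

```text
(no output)
```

View pics/scene0c.png

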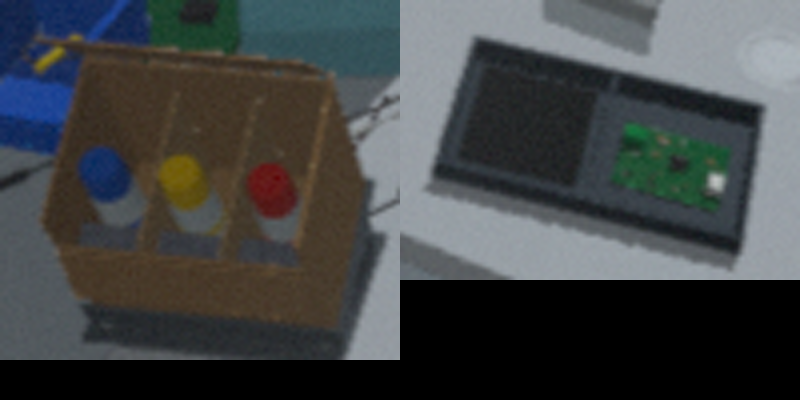

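View pics/side0c.png

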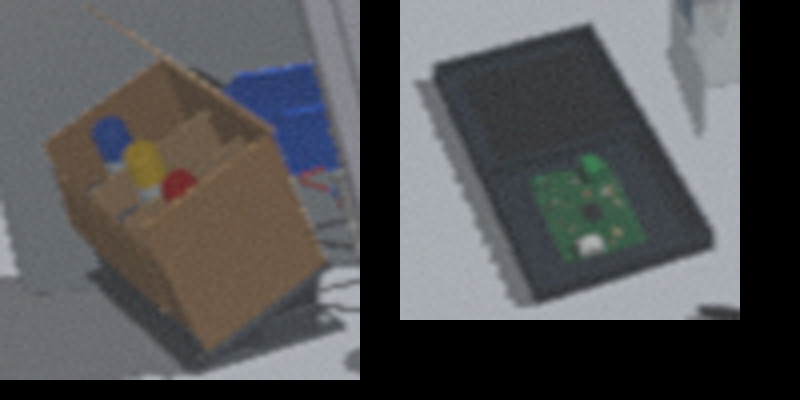

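The red can is in the right-hand (−y) cell. The flap shows nearly edge-on in both views: its free edge's left end is at about scene (145,140) and side (247,121). The board is in the −y bay. Next I'll triangulate.

```bash
python3 - <<'E'
from h import *
cs,cd=eyes.get_calibration("scene"),eyes.get_calibration("side")
S=cv2.imread("pics/scene0.png");D=cv2.imread("pics/side0.png")
def cent(im,box,lo,hi):
    x,y,w,h=box; g=cv2.cvtColor(im[y:y+h,x:x+w],cv2.COLOR_BGR2HSV)
    m=cv2.inRange(g,lo,hi); n,l,s,c=cv2.connectedComponentsWithStats(m); k=1+np.argmax(s[1:,4]); return c[k]+[x,y],s[k].tolist()
bs,bd=(150,160,65,30),(243,145,35,30)
rng={"blue":((108,120,50),(125,255,255)),"yel":((20,150,80),(32,255,255)),"red":((0,170,70),(8,255,255))}
for k,(lo,hi) in rng.items():
    a,sa=cent(S,bs,lo,hi);b,sb=cent(D,bd,lo,hi); p,e=tri((cs,a),(cd,b)); print(k,a,sa,b,sb,p,e)
s=lambda x,y:(135+(x-1.5)/4,130+(y-1.5)/4); d=lambda x,y:(225+(x-1.5)/4,120+(y-1.5)/4)
for n,a,b in [("backrimL",s(83,60),d(165,62)),("backrimR",s(335,75),d(270,130)),("frontR",s(300,265),d(130,222)),("flapL",s(40,40),d(88,5)),
  ("frontL",s(45,225),d(48,145)),("frontbotR",s(338,325),d(210,348)),("backbotR",s(368,185),d(325,260)),
  ("lampelbow",(292,88),(293,88)),("lampfoot",(342,215),(338,222)),("lampend",(490,5),(462,20))]:
    print(n,*tri((cs,a),(cd,b)))
t=lambda x,y:(310+(x-401.5)/4,265+(y-1.5)/4); u=lambda x,y:(235+(x-401.5)/4,280+(y-1.5)/4)
for n,a,b in [("+x+y",t(475,38),u(592,25)),("+x-y",t(763,103),u(712,235)),("-x+y",t(435,178),u(436,66)),("-x-y",t(738,243),u(530,290)),("mid+x",t(613,75),u(655,130)),("inl -x-y",t(580,188),u(490,165))]:
    print(n,*tri((cs,a),(cd,b)), plane(cs,a,.014),plane(cd,b,.014))
E
```

```text
blue [160.6803 173.1066] [5, 7, 12, 13, 122] [252.4182 154.1818] [6, 5, 8, 10, 55] [0.494  0.3773 0.1525] 0.00039992754545258805
yel [180.3571 174.8095] [25, 8, 12, 14, 126] [260.8113 160.5283] [14, 11, 9, 10, 53] [0.5143 0.3251 0.1512] 0.0005513624968535386Traceback (most recent call last):
  File "<stdin>", line 10, in <module>
  File "<stdin>", line 6, in cent
    return _wrapfunc(a, 'argmax', axis=axis, out=out, **kwds)
    return bound(*args, **kwds)
ValueError: attempt to get argmax of an empty sequence
```

```bash
python3 - <<'E'
from h import *
cs,cd=eyes.get_calibration("scene"),eyes.get_calibration("side")
S=cv2.imread("pics/scene0.png");D=cv2.imread("pics/side0.png")
def cent(im,box,t):
    x,y,w,h=box; g=im[y:y+h,x:x+w].astype(int); m=((g[...,2]>90)&(g[...,1]<60)&(g[...,0]<60)).astype(np.uint8)
    n,l,s,c=cv2.connectedComponentsWithStats(m); k=1+np.argmax(s[1:,4]); return c[k]+[x,y],s[k].tolist()
a,sa=cent(S,(150,160,65,30),0);b,sb=cent(D,(243,145,35,30),0); print("red",a,sa,b,sb,*tri((cs,a),(cd,b)))
s=lambda x,y:(135+(x-1.5)/4,130+(y-1.5)/4); d=lambda x,y:(225+(x-1.5)/4,120+(y-1.5)/4)
for n,a,b in [("backrimL",s(83,60),d(165,62)),("backrimR",s(335,75),d(270,130)),("frontR",s(300,265),d(130,222)),("flapL",s(40,40),d(88,5)),
  ("frontL",s(45,225),d(48,145)),("frontbotR",s(338,325),d(210,348)),("backbotR",s(368,185),d(325,260)),
  ("lampelbow",(292,88),(293,88)),("lampfoot",(342,215),(338,222)),("lampend",(490,5),(462,20))]:
    print(n,*tri((cs,a),(cd,b)))
t=lambda x,y:(310+(x-401.5)/4,265+(y-1.5)/4); u=lambda x,y:(235+(x-401.5)/4,280+(y-1.5)/4)
for n,a,b in [("+x+y",t(475,38),u(592,25)),("+x-y",t(763,103),u(712,235)),("-x+y",t(435,178),u(436,66)),("-x-y",t(738,243),u(530,290)),("mid+x",t(613,75),u(655,130)),("inl -x-y",t(580,188),u(490,165))]:
    print(n,*tri((cs,a),(cd,b)), plane(cs,a,.014),plane(cd,b,.014))
E
```

```text
red [201.6333 174.95  ] [48, 11, 9, 9, 60] [268.9189 165.5946] [23, 18, 8, 7, 37] [0.5303 0.2637 0.1609] 0.0010030540289922704
backrimL [0.5522 0.4323 0.1969] 7.758528629201577e-05
backrimR [0.6042 0.252  0.2086] 0.0011206092724960484
frontR [0.4776 0.2041 0.1551] 0.005282598239532276
flapL [0.4789 0.3972 0.2664] 0.00053871319751266
frontL [0.4387 0.3869 0.1443] 0.0014793296069692632
frontbotR [0.5546 0.2336 0.0201] 0.0029947394610036157
backbotR [0.6619 0.2702 0.071 ] 0.001196257241994529
lampelbow [ 0.5313 -0.003   0.4885] 0.0016840568345182093
lampfoot [ 0.6182 -0.1198  0.1462] 0.032417239730947796
lampend [ 0.7029 -0.3372  0.673 ] 0.009219450602062633
+x+y [ 0.486  -0.1465  0.0093] 0.0002779427244584188 [ 0.4823 -0.1476  0.014 ] [ 0.4846 -0.1517  0.014 ]
+x-y [ 0.5154 -0.3325  0.0119] 0.002232675714961699 [ 0.5161 -0.3315  0.014 ] [ 0.513  -0.3365  0.014 ]
-x+y [ 0.3766 -0.1648  0.0055] 0.004030959642580841 [ 0.366  -0.1695  0.014 ] [ 0.3784 -0.1691  0.014 ]
-x-y [ 0.405  -0.3494  0.0116] 0.001570497647297279 [ 0.4048 -0.3486  0.014 ] [ 0.4035 -0.3528  0.014 ]
mid+x [ 0.5064 -0.2365 -0.0009] 0.0006298621469215298 [ 0.4941 -0.2387  0.014 ] [ 0.5016 -0.251   0.014 ]
inl -x-y [ 0.4001 -0.2519  0.0098] 0.0025656395923301586 [ 0.3996 -0.251   0.014 ] [ 0.3977 -0.2585  0.014 ]
```

```bash
cat >> h.py <<'E'
from scipy.spatial.transform import Rotation as Ro
psi=0.295; hinge=np.array([.578,.343,.201])
def frame(psi,tilt=np.radians(25)): return Ro.from_euler("ZY",[psi,-tilt]).as_matrix()
C=frame(psi); O=hinge-C@[.067,0,.150]
def carton(p): return O+C@(np.array(p)/1000)
def toolrot(): return np.column_stack([C[:,1],C[:,0],-C[:,2]])   # tool x,y,z
def now():
    s=manip.get_state(); q=s["ee_rot"]; return s["position"],Ro.from_quat([q[1],q[2],q[3],q[0]]).as_matrix()
def go(p,R=None):
    P,A=now(); rv=Ro.from_matrix((toolrot() if R is None else R)@A.T).as_rotvec()
    print("shift cm",(np.array(p)-P)*100,"turn",rv,np.linalg.norm(rv),"rows>=",max(np.linalg.norm(np.array(p)-P)/.0625,np.linalg.norm(rv)/.1867))
E
python3 - <<'E'
from h import *
print(C, O, carton([-14,0,137]), carton([-14,59,137]),carton([-14,-59,137]), carton([28,91,237]),carton([-67,-91,0]))
print(carton([-30,0,260]),carton([-15,0,219])); go(carton([-30,0,260]))
cs,cd=eyes.get_calibration("scene"),eyes.get_calibration("side"); print(plane(cs,(342,215),0),plane(cd,(338,222),0))
E
```

```text
[[ 0.8672 -0.2907 -0.4044]
 [ 0.2635  0.9568 -0.1229]
 [ 0.4226 -0.      0.9063]] [0.5806 0.3438 0.0367] [0.513  0.3233 0.155 ] [0.4959 0.3797 0.155 ] [0.5302 0.2668 0.155 ] [0.4825 0.4091 0.2634] [0.5489 0.2391 0.0084]
[0.4494 0.3039 0.2597] [0.479  0.3129 0.2289]
shift cm [ 30.9615 -25.3445   1.8078] turn [ 0.3312 -0.3155 -1.0129] 1.1114415178795225 rows>= 6.4084393099546295
[ 0.7337 -0.0891  0.    ] [0.7379 0.1282 0.    ]
```

Emit:
{"op": "drive_tool", "data": {
  "rows": [
    [[0.0414,-0.0394,-0.1266],[3.8,-3.1,1.5],0],
    [[0.0414,-0.0394,-0.1266],[3.8,-3.1,1.5],0],
    [[0.0414,-0.0394,-0.1266],[3.8,-3.1,1.0],0],
    [[0.0414,-0.0394,-0.1266],[3.8,-3.1,1.0],0],
    [[0.0414,-0.0394,-0.1266],[3.8,-3.1,0.5],0],
    [[0.0414,-0.0394,-0.1266],[3.8,-3.1,0],0],
    [[0.0414,-0.0394,-0.1266],[3.8,-3.1,0],0],
    [[0.0414,-0.0394,-0.1266],[3.8,-3.1,0],0]
  ]
}}

```text
clock: 1.15
position: [0.4447, 0.3083, 0.2972]
ee_rot: [0.13, 0.583, 0.783, 0.175]
contact_force: [1.0, 0.6, -0.5]
width: -0.0001
gripper_force: 0.0
```

```bash
python3 - <<'E'
from h import *
s=manip.get_state(); print(s["clock"],s["qpos"],s["width"]); c=eyes.get_calibration("wrist"); im=eyes.get_image("wrist"); cv2.imwrite("pics/w1.png",im[:,:,::-1]); np.savez("w1.npz",K=c["camera_matrix"],V=c["view"])
P,A=now(); print(P); print(A,toolrot()); print("carton pos",C.T@(P-O)*1000); go(carton([-15,0,219]))
for p in [[28,91,237],[28,-91,237],[67,91,150],[67,-91,150],[-14,59,144],[-14,0,144],[-14,-59,144]]: print(p,proj(c,carton(p)))
E
```

```text
1.15 [ 0.5481 -0.0056  1.7925 -0.134   0.9326  0.3143] -6.872356408812452e-05
[0.4472 0.3052 0.2968]
[[-0.2821  0.8674  0.4098]
 [ 0.9594  0.2565  0.1176]
 [-0.0031  0.4263 -0.9046]] [[-0.2907  0.8672  0.4044]
 [ 0.9568  0.2635  0.1229]
 [-0.      0.4226 -0.9063]]
carton pos [-15.875    1.8393 294.3557]
shift cm [ 3.1765  0.773  -6.7926] turn [0.0018 0.0048 0.009 ] 0.010333806308890862 rows>= 1.2061313885629874
[28, 91, 237] [[361.7706 100.1492]]
[28, -91, 237] [[343.4177 345.7544]]
[67, 91, 150] [[382.9456 100.155 ]]
[67, -91, 150] [[365.3437 283.1514]]
[-14, 59, 144] [[288.4537 137.715 ]]
[-14, 0, 144] [[288.427 199.421]]
[-14, -59, 144] [[288.4035 253.5931]]
```

View pics/w1.png

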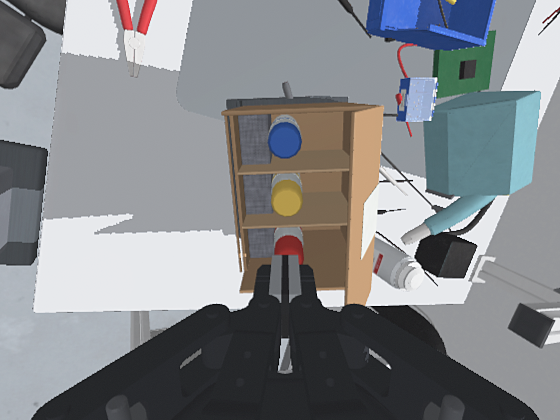

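The wrist view matches the model: blue cap at (285,138), yellow (287,195), red (289,247) partly hidden by the fingers, and the flap strip at x≈346–383. I'll lower the closed fingers in front of the flap and push.

Emit:
{"op": "drive_tool", "data": {
  "rows": [
    [[0.001,0.002,0.004],[0.9,0.2,-2.4],0],
    [[0.001,0.002,0.005],[0.9,0.2,-2.4],0],
    [[0,0,0],[1.0,0.2,-2.4],0],
    [[0,0,0],[0,0,0],0],
    [[0,0,0],[1.35,0.41,0.66],0],
    [[0,0,0],[1.35,0.41,0.66],0],
    [[0,0,0],[1.35,0.41,0.66],0],
    [[0,0,0],[1.35,0.41,0.66],0]
  ]
}}

```text
clock: 2.2
position: [0.5272, 0.3337, 0.2581]
ee_rot: [0.127, 0.578, 0.786, 0.178]
contact_force: [-13.3, -4.0, 21.1]
width: 0.0
gripper_force: 13.5
```

Emit:
{"op": "drive_tool", "data": {
  "rows": [
    [[0,0,0],[1.35,0.41,0.66],0],
    [[0,0,0],[1.35,0.41,0.66],0],
    [[0,0,0],[1.35,0.41,0.66],0],
    [[0,0,0],[1.35,0.41,0.66],0],
    [[0,0,0],[0,0,0],0],
    [[0,0,0],[0,0,0],0]
  ]
}}

```text
clock: 2.95
position: [0.5798, 0.3483, 0.2774]
ee_rot: [0.126, 0.578, 0.787, 0.174]
contact_force: [0.6, 0.3, -0.1]
width: 0.0001
gripper_force: 0.0
```

```bash
python3 - <<'E'
from h import *
P,A=now(); s=manip.get_state(); print(s["clock"],s["contact_force"],P,C.T@(P-O)*1000)
E
```

```text
2.95 [ 0.6343  0.3057 -0.1165] [0.5798 0.3483 0.2774] [102.2676   4.5702 217.8628]
```

Emit:
{"op": "drive_tool", "data": {
  "rows": [
    [[0,0,0],[-2.0,-0.6,4.5],0],
    [[0,0,0],[-2.0,-0.6,4.5],0],
    [[0,0,0],[-4.5,-1.4,-1.0],0],
    [[0,0,0],[-4.5,-1.4,-1.0],0],
    [[0,0,0],[0,0,0],0]
  ]
}}

```text
clock: 3.58
position: [0.4457, 0.307, 0.3468]
ee_rot: [0.125, 0.578, 0.788, 0.173]
contact_force: [0.3, 0.1, -0.1]
width: 0.0003
gripper_force: 0.0
```

```bash
python3 - <<'E'
from h import *
P,A=now(); s=manip.get_state(); print(s["clock"],s["contact_force"],P,C.T@(P-O)*1000)
c=eyes.get_calibration("wrist"); w=eyes.get_image("wrist")[:,:,::-1]; S=eyes.get_image("scene")[:,:,::-1]; D=eyes.get_image("side")[:,:,::-1]
cv2.imwrite("pics/w2.png",w);cv2.imwrite("pics/s2.png",S);cv2.imwrite("pics/d2.png",D); np.savez("w2.npz",K=c["camera_matrix"],V=c["view"])
f=lambda im,x,y,sx=110,sy=100,k=3.6: cv2.resize(im[y:y+sy,x:x+sx],(396,360),interpolation=cv2.INTER_CUBIC)
cv2.imwrite("pics/v2.png",np.hstack([cv2.resize(w[60:360,200:480],(396,424))[:360],f(D,220,95)]))
for p in [[28,91,237],[28,-91,237],[67,91,150],[67,-91,150],[-14,59,144],[-14,0,144],[-14,-59,144],[124,91,213],[124,-91,213]]: print(p,proj(c,carton(p)))
E
```

```text
3.575 [ 0.2586  0.0681 -0.0604] [0.4457 0.307  0.3468] [  4.3882   4.022  340.0869]
[28, 91, 237] [[320.1118  99.6844]]
[28, -91, 237] [[310.985  309.4275]]
[67, 91, 150] [[350.2319 101.0328]]
[67, -91, 150] [[338.3248 263.1136]]
[-14, 59, 144] [[269.5725 132.5935]]
[-14, 0, 144] [[269.942  186.9756]]
[-14, -59, 144] [[270.2726 235.6178]]
[124, 91, 213] [[436.8052 101.1455]]
[124, -91, 213] [[405.8846 295.1298]]
```

View pics/v2.png

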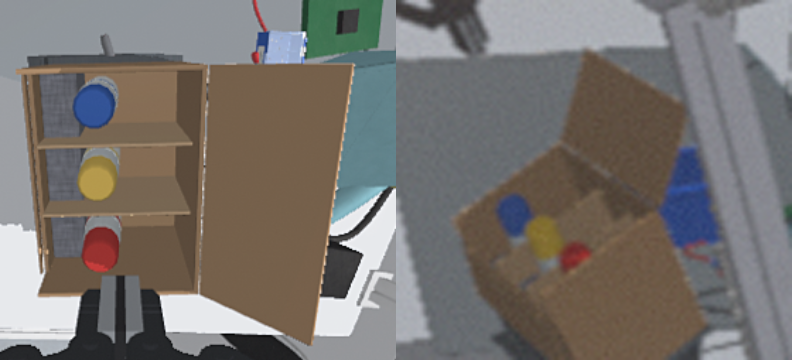

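The flap now lies well back. Its edge is at wrist (449,106)–(421,303), so the angle is about 2.3, and all cans are in their cells. The red cap's top is at wrist (271,238). I'll refine the red can's position by triangulation.

```bash
python3 - <<'E'
from h import *
cs,cd=eyes.get_calibration("scene"),eyes.get_calibration("side"); z=np.load("w2.npz"); cw={"camera_matrix":z["K"],"view":z["V"]}
I={k:cv2.imread(f"pics/{k}2.png").astype(int) for k in "wsd"}
box={"w":(230,100,80,170),"s":(150,155,65,40),"d":(240,140,45,40)}
M={"red":lambda g:(g[...,2]>90)&(g[...,1]<75)&(g[...,0]<75)&(g[...,2]-g[...,1]>70),
   "yel":lambda g:(g[...,2]>120)&(g[...,1]>90)&(g[...,0]<75),"blue":lambda g:(g[...,0]>80)&(g[...,2]<60)&(g[...,0]-g[...,1]>40)}
for k,m in M.items():
    u={}
    for n,(x,y,w,h) in box.items():
        mk=m(I[n][y:y+h,x:x+w]).astype(np.uint8); _,_,s,c=cv2.connectedComponentsWithStats(mk); i=1+np.argmax(s[1:,4]); u[n]=c[i]+[x,y]; st=s[i].tolist(); print(n,u[n],st,end=" ")
    p,e=tri((cw,u["w"]),(cs,u["s"]),(cd,u["d"])); print("\n",k,p,e,"carton",C.T@(p-O)*1000)
go(carton([-14,-60,200])); print(carton([-14,-60,200]),carton([-14,-60,122]))
E
```

```text
w [270.8874 236.2314] [28, 121, 26, 32, 657] s [202.1346 174.75  ] [48, 16, 9, 8, 52] d [269.5789 166.    ] [27, 24, 7, 5, 19] 
 red [0.5317 0.2639 0.1591] 0.002244057076742958 carton [-11.6341 -62.2066 140.4746]
w [269.7059 181.9281] [25, 71, 28, 31, 306] Traceback (most recent call last):
  File "<stdin>", line 10, in <module>
    return _wrapfunc(a, 'argmax', axis=axis, out=out, **kwds)
    return bound(*args, **kwds)
ValueError: attempt to get argmax of an empty sequence
```

```bash
python3 - <<'E'
from h import *
go(carton([-13,-61,190])); a=carton([-13,-61,190]);b=carton([-13,-61,106]); print(a,b,(b-a)*100)
E
```

```text
shift cm [  5.9701  -5.0229 -14.5344] turn [-0.0032 -0.0011 -0.0094] 0.009974874840651802 rows>= 2.6393674566067915
[0.5102 0.2586 0.2034] [0.5442 0.269  0.1273] [ 3.3966  1.0321 -7.613 ]
```

Emit:
{"op": "drive_tool", "data": {
  "rows": [
    [[-0.0016,0,-0.005],[0,-2.5,0],5],
    [[-0.0016,0,-0.0045],[0,-2.5,-2.0],5],
    [[0,0,0],[2.0,0,-4.2],5],
    [[0,0,0],[2.0,0,-4.2],5],
    [[0,0,0],[2.0,0,-4.1],5],
    [[0,0,0],[0,0,0],5],
    [[0,0,0],[0,0,0],5]
  ]
}}

```text
clock: 4.6
position: [0.5112, 0.2589, 0.2041]
ee_rot: [0.128, 0.582, 0.784, 0.173]
contact_force: [-0.2, -0.1, -0.2]
width: 0.05
gripper_force: 0.0
```

```bash
python3 - <<'E'
from h import *
s=manip.get_state(); P,A=now(); print(s["clock"],s["width"],s["contact_force"],"carton",C.T@(P-O)*1000,"tool z err",C.T@A); go(carton([-13,-61,106]))
c=eyes.get_calibration("wrist"); w=eyes.get_image("wrist")[:,:,::-1]; cv2.imwrite("pics/w3.png",w)
E
```

```text
4.6 0.05004317308171446 [-0.1563 -0.0992 -0.2187] carton [-11.737  -61.0581 190.138 ] tool z err [[ 0.0008  1.     -0.0014]
 [ 1.     -0.0008 -0.0001]
 [-0.0001 -0.0014 -1.    ]]
shift cm [ 3.291   1.0061 -7.6789] turn [ 0.0002 -0.0014  0.0008] 0.0015986955431671205 rows>= 1.3463596955793131
```

View pics/w3.png

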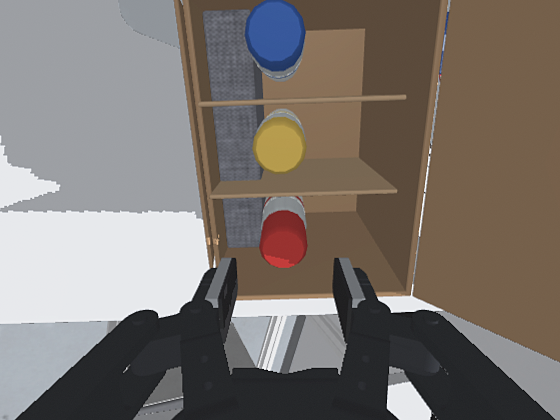

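The red cap at (284,240) sits between the fingers, whose inner faces are at x=237 and 335. I'll descend along the carton axis and grip.

Emit:
{"op": "drive_tool", "data": {
  "rows": [
    [[0,0,0],[0.8,0.25,-1.9],5],
    [[0,0,0],[0.8,0.25,-1.9],5],
    [[0,0,0],[0.85,0.25,-1.95],5],
    [[0,0,0],[0.85,0.25,-1.95],5],
    [[0,0,0],[0,0,0],5],
    [[0,0,0],[0,0,0],5]
  ]
}}

```text
clock: 5.4
position: [0.5435, 0.2691, 0.128]
ee_rot: [0.129, 0.581, 0.784, 0.174]
contact_force: [0.4, -0.6, 0.3]
width: 0.0502
gripper_force: 0.0
```

Emit:
{"op": "drive_tool", "data": {
  "rows": [
    [[0,0,0],[0,0,0],4],
    [[0,0,0],[0,0,0],3.6],
    [[0,0,0],[0,0,0],3.2],
    [[0,0,0],[0,0,0],2.8],
    [[0,0,0],[0,0,0],2.5],
    [[0,0,0],[0,0,0],2.5]
  ],
  "force": 35
}}

```text
clock: 6.15
position: [0.5441, 0.269, 0.128]
ee_rot: [0.129, 0.581, 0.784, 0.174]
contact_force: [-1.6, -0.7, 5.0]
width: 0.0328
gripper_force: 34.2
```

```bash
python3 - <<'E'
from h import *
s=manip.get_state(); P,A=now(); print(s["clock"],s["width"],s["gripper_force"],s["contact_force"],s["moment"],"carton",C.T@(P-O)*1000)
print(C[:,2]*17)
E
```

```text
6.15 0.032816994830346134 34.18379545211792 [-1.5832 -0.7222  5.0145] [-0.0156 -0.0462 -0.0201] carton [-12.7924 -60.915  106.6388]
[-6.8742 -2.0888 15.4072]
```

Emit:
{"op": "drive_tool", "data": {
  "rows": [
    [[0,0,0],[-0.86,-0.26,1.93],2.5],
    [[0,0,0],[-0.86,-0.26,1.93],2.5],
    [[0,0,0],[-0.86,-0.26,1.93],2.5],
    [[0,0,0],[-0.86,-0.26,1.93],2.5],
    [[0,0,0],[-0.86,-0.26,1.93],2.5],
    [[0,0,0],[-0.86,-0.26,1.93],2.5],
    [[0,0,0],[-0.86,-0.26,1.93],2.5],
    [[0,0,0],[-0.86,-0.26,1.93],2.5]
  ]
}}

```text
clock: 7.15
position: [0.4731, 0.2474, 0.2808]
ee_rot: [0.128, 0.582, 0.785, 0.172]
contact_force: [0.8, -0.5, -2.4]
width: 0.0327
gripper_force: 36.8
```

```bash
python3 - <<'E'
from h import *
s=manip.get_state(); P,A=now(); print(s["clock"],s["width"],s["gripper_force"],s["contact_force"],"carton",C.T@(P-O)*1000,s["qpos"])
cs,cd=eyes.get_calibration("scene"),eyes.get_calibration("side")
# bay: tray corners (outer top) from two views
q={"++":[.486,-.1465],"+-":[.5154,-.3325],"-+":[.3766,-.1648],"--":[.405,-.3494]}
q={k:np.array(v) for k,v in q.items()}; c=sum(q.values())/4; yd=(q["++"]-q["+-"]+q["-+"]-q["--"])/2; print("tray",c,np.linalg.norm(yd),"yaw",np.arctan2(-yd[0],yd[1]))
xd=(q["++"]-q["-+"]+q["+-"]-q["--"])/2; print(np.linalg.norm(xd),np.arctan2(xd[1],xd[0])); u=yd/np.linalg.norm(yd); print("bay",c+u*.0465)
# bay inlay centre by dark mask
for n,cal,b in (("s",cs,(318,270,50,50)),("d",cd,(240,280,65,50))):
    g=cv2.GaussianBlur(cv2.cvtColor(cv2.imread(f"pics/{n}2.png"),cv2.COLOR_BGR2GRAY),(3,3),0)[b[1]:b[1]+b[3],b[0]:b[0]+b[2]]
    for t in (38,45,52):
        _,_,s_,c_=cv2.connectedComponentsWithStats((g<t).astype(np.uint8)); 
        if len(s_)>1:
            i=1+np.argmax(s_[1:,4]); print(n,t,s_[i],plane(cal,c_[i]+b[:2],.004))
R=np.column_stack([[0,1,0],[1,0,0],[0,0,-1]]); go([.40,0,.30],R)
E
```

```text
7.15 0.032670808153488225 36.82537615299225 [ 0.8259 -0.548  -2.3533] carton [-15.4228 -60.9863 276.4564] [ 0.3734 -0.0144  1.8402 -0.0426  0.8852  0.0986]
tray [ 0.4457 -0.2483] 0.18754012903909395 yaw 0.15471686507706453
0.11130035938845839 0.15879721186428664
bay [ 0.4386 -0.2024]
s 38 [ 18  17  21  23 256] [ 0.4374 -0.2188  0.004 ]
s 45 [  8   7  37  34 820] [ 0.4471 -0.2025  0.004 ]
s 52 [  7   6  43  36 938] [ 0.4479 -0.2031  0.004 ]
shift cm [ -7.3123 -24.7392   1.9225] turn [-0.0637  0.429  -0.2899] 0.5217273441798507 rows>= 4.139004081658837
```

```bash
python3 - <<'E'
from h import *
a=.157; R=np.column_stack([[-np.sin(a),np.cos(a),0],[np.cos(a),np.sin(a),0],[0,0,-1]]); go([.37,.03,.31],R)
E
```

```text
shift cm [-10.3123 -21.7392   2.9225] turn [-0.0969  0.4215 -0.1354] 0.45323596971594604 rows>= 3.878069573869825
```

Emit:
{"op": "drive_tool", "data": {
  "rows": [
    [[0,0,0],[-3.0,-2.0,2.9],2.5],
    [[0,0,0],[-1.5,-2.9,0],2.5],
    [[0,0,0],[-1.5,-2.8,0],2.5],
    [[-0.0194,0.0843,-0.0271],[-1.0,-2.8,0],2.5],
    [[-0.0194,0.0843,-0.0271],[-1.0,-2.8,0],2.5],
    [[-0.0194,0.0843,-0.0271],[-0.8,-2.8,0],2.5],
    [[-0.0194,0.0843,-0.0271],[-0.8,-2.8,0],2.5],
    [[-0.0194,0.0843,-0.0271],[-0.7,-2.8,0],2.5]
  ]
}}

```text
clock: 8.15
position: [0.3705, 0.0298, 0.3098]
ee_rot: [-0.0, 0.65, 0.76, -0.0]
contact_force: [-0.3, 0.7, -0.9]
width: 0.0324
gripper_force: 36.9
```

Emit:
{"op": "drive_tool", "data": {
  "rows": [
    [[0,0,0],[0.8,-4.0,-2.0],2.5],
    [[0,0,0],[1.2,-4.0,-2.0],2.5],
    [[0,0,0],[1.5,-4.0,-2.0],2.5],
    [[0,0,0],[1.5,-4.0,-2.0],2.5],
    [[0,0,0],[1.0,-4.0,-2.0],2.5],
    [[0,0,0],[1.0,-3.2,-2.0],2.5],
    [[0,0,0],[0,0,0],2.5],
    [[0,0,0],[0,0,0],2.5]
  ]
}}

```text
clock: 9.15
position: [0.4407, -0.2007, 0.1895]
ee_rot: [-0.0, 0.65, 0.76, 0.001]
contact_force: [0.6, 0.8, -0.9]
width: 0.0328
gripper_force: 36.8
```

```bash
python3 - <<'E'
from h import *
a=.157; R=np.column_stack([[-np.sin(a),np.cos(a),0],[np.cos(a),np.sin(a),0],[0,0,-1]]); go([.44,-.2025,.15],R)
s=manip.get_state(); P,A=now(); print(s["clock"],s["width"],s["contact_force"],P,"\n",A)
I={}
for n in("scene","side"): I[n]=eyes.get_image(n)[:,:,::-1]; cv2.imwrite(f"pics/{n}4.png",I[n])
f=lambda im,x,y: cv2.resize(im[y:y+130,x:x+130],(400,400),interpolation=cv2.INTER_CUBIC)
cv2.imwrite("pics/v4.png",np.hstack([f(I["scene"],290,200),f(I["side"],210,235)]))
E
```

```text
shift cm [-0.0718 -0.1809 -3.9535] turn [-0.0011  0.0006  0.0004] 0.0013087231122709403 rows>= 0.6333246851722029
9.15 0.03276922721606835 [ 0.6063  0.837  -0.9261] [ 0.4407 -0.2007  0.1895] 
 [[-0.156   0.9878  0.0006]
 [ 0.9878  0.156   0.0011]
 [ 0.001   0.0008 -1.    ]]
```

View pics/v4.png

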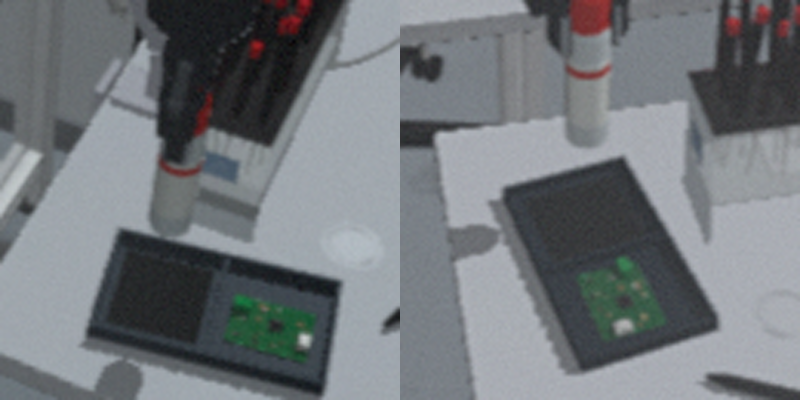

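The can hangs upright: foot at scene (345,276) and side (271,282). The bay's inlay centre is at scene (342,296) and side (272,308). I'll triangulate both.

```bash
python3 - <<'E'
from h import *
cs,cd=eyes.get_calibration("scene"),eyes.get_calibration("side"); k=130/400
s=lambda x,y:(290+x*k-.3,200+y*k-.3); d=lambda x,y:(210+(x-400)*k-.3,235+y*k-.3)
print("foot low",*tri((cs,s(168,234)),(cd,d(588,145))))
print("band",*tri((cs,s(179,168)),(cd,d(589,72))))
L=[("++",(118,250),(622,178)),("+-",(218,265),(650,232)),("-+",(103,318),(527,203)),("--",(208,343),(562,262))]
pts=[]
for n,a,b in L: p,e=tri((cs,s(*a)),(cd,d(*b))); pts.append(p); print("inlay",n,p,e,plane(cs,s(*a),.004),plane(cd,d(*b),.004))
print(np.mean(pts,0)); print(proj(cs,[.44,-.2025,.004]),s(165,297),proj(cd,[.44,-.2025,.004]),d(590,225))
E
```

```text
foot low [ 0.4416 -0.2009  0.0781] 0.0010911539273626013
band [ 0.4418 -0.2019  0.1531] 0.0007722954153335413
inlay ++ [ 0.4836 -0.1484 -0.0134] 0.0004345790304238985 [ 0.4686 -0.1532  0.004 ] [ 0.4795 -0.1657  0.004 ]
inlay +- [ 0.487  -0.2357  0.0092] 0.0005527290494330171 [ 0.4922 -0.2344  0.004 ] [ 0.488  -0.2313  0.004 ]
inlay -+ [ 0.3981 -0.1703 -0.002 ] 0.002347719185885024 [ 0.3961 -0.1702  0.004 ] [ 0.3956 -0.1789  0.004 ]
inlay -- [ 0.4101 -0.2544  0.0084] 0.0017216582276152975 [ 0.4117 -0.2548  0.004 ] [ 0.4121 -0.2486  0.004 ]
[ 0.4447 -0.2022  0.0006]
[[341.6748 295.4505]] (343.325, 296.22499999999997) [[269.8422 304.708 ]] (271.45, 307.825)
```

Emit:
{"op": "drive_tool", "data": {
  "rows": [
    [[-0.001,0,0],[0.1,-0.2,-1.8],2.5],
    [[0,0,0],[0,0,-1.8],2.5],
    [[0,0,0],[0,0,-1.6],2.5],
    [[0,0,0],[0,0,-1.2],2.5],
    [[0,0,0],[0,0,-0.6],2.5],
    [[0,0,0],[0,0,-0.3],2.5],
    [[0,0,0],[0,0,0],2.5],
    [[0,0,0],[0,0,0],2.5]
  ]
}}

```text
clock: 10.25
position: [0.4424, -0.2035, 0.1169]
ee_rot: [0.001, 0.65, 0.76, 0.0]
contact_force: [0.2, 0.9, -0.9]
width: 0.0325
gripper_force: 36.8
```

Emit:
{"op": "drive_tool", "data": {
  "rows": [
    [[0,0,0],[0,0,-0.2],2.5],
    [[0,0,0],[0,0,-0.2],2.5],
    [[0,0,0],[0,0,0],2.5]
  ]
}}

```text
clock: 10.62
position: [0.442, -0.2032, 0.1123]
ee_rot: [0.001, 0.649, 0.76, 0.0]
contact_force: [-0.2, -0.5, 0.0]
width: 0.0328
gripper_force: 36.8
```

Emit:
{"op": "drive_tool", "data": {
  "rows": [
    [[0,0,0],[0,0,-0.15],2.5],
    [[0,0,0],[0,0,-0.1],2.5],
    [[0,0,0],[0,0,0],2.5]
  ]
}}

```text
clock: 11.0
position: [0.4421, -0.2032, 0.1099]
ee_rot: [0.001, 0.649, 0.76, 0.0]
contact_force: [-0.5, 0.6, -1.6]
width: 0.0326
gripper_force: 36.8
```

Emit:
{"op": "drive_tool", "data": {
  "rows": [
    [[0,0,0],[0,0,-0.1],2.5],
    [[0,0,0],[0,0,0],2.5]
  ]
}}

```text
clock: 11.25
position: [0.4421, -0.2032, 0.109]
ee_rot: [0.001, 0.649, 0.76, 0.0]
contact_force: [-0.0, 0.4, -0.7]
width: 0.0324
gripper_force: 36.8
```

Emit:
{"op": "drive_tool", "data": {
  "rows": [
    [[0,0,0],[0,0,-0.1],2.5],
    [[0,0,0],[0,0,0],2.5]
  ]
}}

```text
clock: 11.5
position: [0.4421, -0.2032, 0.1079]
ee_rot: [0.001, 0.649, 0.76, 0.0]
contact_force: [-0.3, -0.3, -0.7]
width: 0.0325
gripper_force: 36.8
```

Emit:
{"op": "drive_tool", "data": {
  "rows": [
    [[0,0,0],[0,0,-0.1],2.5],
    [[0,0,0],[0,0,0],2.5]
  ]
}}

```text
clock: 11.75
position: [0.4421, -0.2032, 0.107]
ee_rot: [0.001, 0.649, 0.76, 0.0]
contact_force: [0.2, 0.6, -1.9]
width: 0.0331
gripper_force: 36.8
```

Emit:
{"op": "drive_tool", "data": {
  "rows": [
    [[0,0,0],[0,0,-0.1],2.5],
    [[0,0,0],[0,0,0],2.5]
  ]
}}

```text
clock: 12.0
position: [0.4421, -0.2032, 0.1059]
ee_rot: [0.001, 0.649, 0.76, 0.0]
contact_force: [0.5, -0.3, -1.8]
width: 0.0325
gripper_force: 36.8
```

Emit:
{"op": "drive_tool", "data": {
  "rows": [
    [[0,0,0],[0,0,-0.1],2.5],
    [[0,0,0],[0,0,0],2.5]
  ]
}}

```text
clock: 12.25
position: [0.442, -0.2032, 0.1049]
ee_rot: [0.001, 0.65, 0.76, 0.0]
contact_force: [0.3, 0.0, -1.5]
width: 0.0328
gripper_force: 36.8
```

Emit:
{"op": "drive_tool", "data": {
  "rows": [
    [[0,0,0],[0,0,-0.1],2.5],
    [[0,0,0],[0,0,0],2.5]
  ]
}}

```text
clock: 12.5
position: [0.4421, -0.2032, 0.1039]
ee_rot: [0.001, 0.649, 0.76, 0.0]
contact_force: [-0.1, 0.2, -1.5]
width: 0.0325
gripper_force: 36.8
```

Emit:
{"op": "drive_tool", "data": {
  "rows": [
    [[0,0,0],[0,0,-0.1],2.5],
    [[0,0,0],[0,0,0],2.5]
  ]
}}

```text
clock: 12.75
position: [0.4421, -0.2032, 0.1029]
ee_rot: [0.001, 0.649, 0.76, 0.0]
contact_force: [0.7, 0.6, -1.2]
width: 0.0329
gripper_force: 36.8
```

Emit:
{"op": "drive_tool", "data": {
  "rows": [
    [[0,0,0],[0,0,-0.1],2.5],
    [[0,0,0],[0,0,0],2.5]
  ]
}}

```text
clock: 13.0
position: [0.4421, -0.2032, 0.1019]
ee_rot: [0.001, 0.649, 0.76, 0.0]
contact_force: [-0.2, -0.4, -1.3]
width: 0.0327
gripper_force: 36.8
```

Emit:
{"op": "drive_tool", "data": {
  "rows": [
    [[0,0,0],[0,0,-0.1],2.5],
    [[0,0,0],[0,0,0],2.5]
  ]
}}

```text
clock: 13.25
position: [0.4423, -0.2033, 0.1015]
ee_rot: [0.001, 0.649, 0.76, 0.0]
contact_force: [-1.6, 0.8, 3.9]
width: 0.0325
gripper_force: 37.4
```

Contact at +3.9 N: the can stands on the bay floor. Release gently, check, then retreat.

Emit:
{"op": "drive_tool", "data": {
  "rows": [
    [[0,0,0],[0,0,0],3.3],
    [[0,0,0],[0,0,0],3.6],
    [[0,0,0],[0,0,0],4.2],
    [[0,0,0],[0,0,0],5],
    [[0,0,0],[0,0,0],5.5],
    [[0,0,0],[0,0,0],5.5]
  ],
  "force": 20
}}

```text
clock: 14.0
position: [0.4421, -0.2033, 0.101]
ee_rot: [0.001, 0.649, 0.76, 0.0]
contact_force: [-0.2, 0.7, 0.8]
width: 0.055
gripper_force: 0.0
```

Emit:
{"op": "drive_tool", "data": {
  "rows": [
    [[0,0,0],[0,0,1.0],5.5],
    [[0,0,0],[0,0,2.0],5.5],
    [[0,0,0],[0,0,3.0],5.5],
    [[0,0,0],[0,0,4.0],5.5],
    [[0,0,0],[-2,0,4.0],5.5],
    [[0,0,0],[-5,4,1.0],5.5],
    [[0,0,0],[-3,4,0],5.5],
    [[0,0,0],[0,0,0],5.5]
  ]
}}

```text
clock: 15.0
position: [0.3414, -0.1223, 0.2515]
ee_rot: [0.001, 0.649, 0.761, 0.0]
contact_force: [0.8, -0.6, 0.7]
width: 0.0546
gripper_force: 0.0
```

```bash
python3 - <<'E'
from h import *
s=manip.get_state(); print(s["clock"],s["width"],s["contact_force"],s["position"])
I={n:eyes.get_image(n)[:,:,::-1] for n in("scene","side")}
f=lambda im,x,y,w,h: cv2.resize(im[y:y+h,x:x+w],(400,300),interpolation=cv2.INTER_CUBIC)
cv2.imwrite("pics/v5.png",np.vstack([np.hstack([f(I["scene"],280,225,140,105),f(I["side"],200,240,140,105)]),np.hstack([f(I["scene"],130,120,140,105),f(I["side"],200,95,140,105)])]))
E
```

```text
15.0 0.05464444686668381 [ 0.8424 -0.6414  0.665 ] [ 0.3414 -0.1223  0.2515]
```

View pics/v5.png

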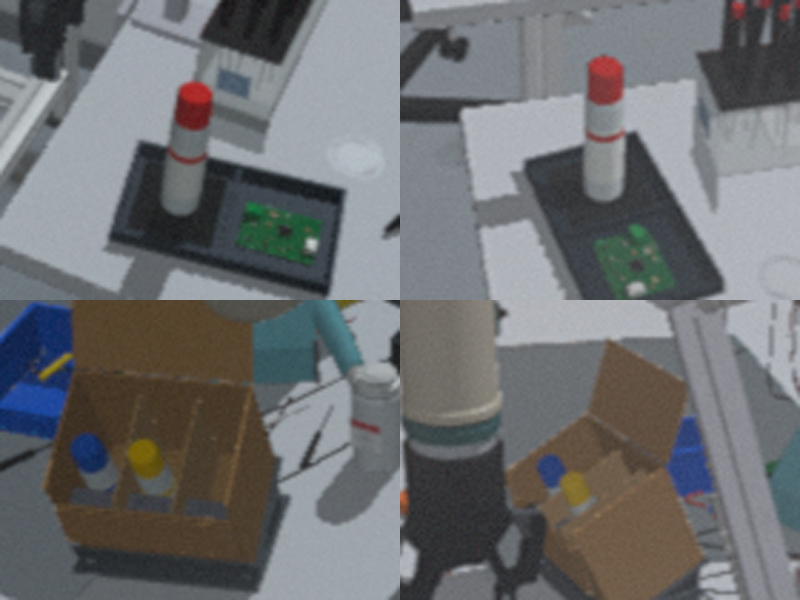

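The pictures show the red can upright in the empty bay, the board in its place, the blue and yellow cans in their cells and the flap open.

```bash
python3 -c "from rig import job; print(job.sign_off())"
```

```text
the job is handed in; nothing more can be done
None
```

The red-capped can stands upright in the tray's empty bay, set down without a drop; the flap is well back (about 2.3 rad), the other cans and the board look undisturbed, and I handed the job in at about 15 s.

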